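# Discard a spent vial through the tipping cup of the glass-waste bin

## Task

Throw away the vial with the white cap: put it in the metal tipping cup on top of the yellow-lidded waste bin, push the cup over by the red bar, past its spring catch, until the vial drops out into the bin, then let the cup swing back until it is fully home again. Leave the other vials standing where they are.

Things in the scene. Friction and masses are not known exactly. Their poses are not given: they have to be found in the camera images.
- waste_bin: Vial discard bin, fixed to the bench: clear tub 150 x 164 mm, yellow lid at 132 mm. Origin: centre of its underside; z up, y along the cup's hinge, x the way the cup's top is pushed over (roughly away from the robot). The metal cup fills the lid's opening, so vials get in only through it. A cam disc and spring catch stick out on the +y side, 104 mm from the middle, up to 177 mm high.
- cup_hinge (a point): Middle of the cup's hinge axis, 142 mm above the bin's origin; axes as the bin's (it does not turn with the cup).
- cup (a joint): Cup angle about the bin's +y (rad): 0 = home, mouth up, held by the catch; grows as the red bar is pushed over to +x; stop at 1.75. A damped spring drives it home in 0.5 to 1 s and it clicks in by itself. Pushed level at the bar: 8 to 10 N to start it off the catch, then 3 to 6 N. The vial slides out between 1.1 and 1.7: hold the cup near the stop for about 1 s.
- cup_floor (a point): Centre of the cup's flat floor; at home 14 mm to the bin's -x of the hinge axis, 35 mm below it, 107 mm above the bench. The cup is a trough 124 mm long inside along y; floor 32 mm wide; steep rear wall up to hinge height, front wall sloping up at 42 degrees to a rim 45 mm in front of the hinge. A vial may stand or lie in it; release it up to 20 mm above the floor, fingers spread along y.
- push_bar (a point): Middle of the smooth, slippery red bar (10 mm thick, 94 mm long along y) on top of the cup's upright metal plate, on the robot's side of the cup; turns with the cup. At home 62 mm to the bin's -x of the hinge axis and 60 mm above it (202 mm above the bench); it moves on an arc of 86 mm radius, highest at 0.8 rad. At 1.6 rad it is 62 mm to +x and 60 mm above, the plate sloping down from it to -x.
- white_vial: The spent vial: clear glass with a white ribbed screw cap, 23 mm across, 42 mm high, about 18 g, standing upright on the bench. Origin at the centre of its underside, z along the vial.
- black_vial_1: Bystander: vial of the same size with a black cap. Origin at the centre of its underside.
- black_vial_2: Bystander: another vial of the same size with a black cap. Origin at the centre of its underside.
- green_vial: Bystander: taller vial with a green cap, 27 mm across, 61 mm high. Origin at the centre of its underside.
Things that resemble listed ones, but are neither listed nor needed, are in the scene too. What is shaped like the white_vial but turquoise is not meant.

How it is judged:
By the outcome, as a careful person would: the job done as asked, in the order asked, and still so for the second after the job is handed in, with the robot touching nothing.
It also fails if it takes over 51 s, if anything falls off the work surface, if the arm or the gripper's body presses on something with over 40 N, if the wrist force passes 120 N, or if a joint passes its speed limit or range.

## Robot

A 6-joint arm with a two-finger parallel gripper is mounted at the origin on a cart in front of the work surface, level with it; the furniture and walls round the work are solid. World frame = base frame: x ahead of the robot, y to its left, z up, the work surface at z = 0. Lengths are in mm, angles in degrees, forces in N, time in s.
With the tool pointing down it reaches from about 325 to 775 mm from the base axis. Payload 5.5 kg.
Tool frame: the origin (TCP) lies at the very end of the fingers, on their centre line; the grasp point (between the pads) lies robot.grip_depth behind it (robot.grip_depth is the distance from the TCP to the grasp point, in mm); x points along the fingers, y is the direction in which the jaws open and shut, and the axes are right-handed (so a half turn about x gives the same grasp; the last joint's range is limited). The gripper opens to 88 mm and grips with 3 to 60 N. Pads are 20 mm wide; open, the fingers measure 115 mm over their backs; the gripper's body (75 mm by 178 mm) begins 61 mm behind the grasp point.
Start: joints at [61.037, 5.22, 70.514, -0, 104.267, -3.249], TCP at [260.337, 540.593, 222.631] pointing down, gripper open.
Joint ranges: [-164.24, 164.24], [-49.07, 125.15], [9.68, 141.18], [-86.29, 266.29], [3.28, 154.24], [-151.56, 151.56]. Speed limits (degrees/s): [147.25, 147.25, 172.46, 180, 180, 180].

## Interface

Orientations are given as [roll, pitch, yaw] about the fixed x, y, z axes, in that order (R = Rz(yaw) Ry(pitch) Rx(roll)).
In Python, from rig import robot, viewer, order gives the robot as it stands. The module is installed in compiled form; this text tells all that it offers.
- The arm moves only by the tool arm_command, never from a script. Its argument "targets" is a list of rows, each a list of 5 numbers: the shift along the tool's x, y, z in m, then the turn about the tool's x in degrees, then the closure, from 0 (fully open) to 1 (shut). A call has 1 to 10 rows; each row is the pose to reach, as a shift and turn from the pose commanded when the call began, along the tool's axes at that moment; what a row does not reach only later rows make up. A row lasts 1/10 s, in which the tool goes at most 50 mm and 8.59 degrees, less where a joint would pass 70% of its speed; a pose out of reach is approached as far as the arm can. A call with a gripper value outside its range is refused whole. The fingers move at their own pace and stop on an object; "grip_force" is the grip in N (left out, the last holds). Time passes only in rows, so rows that repeat a pose let the fingers close. It gives the time, the measured TCP pose, the force and the opening at its end, in the units of the state.
- robot.sense(): the state, without advancing time (a new reading comes with each control period).
- viewer.grab_frame(name): name is "scene" or "side" or "wrist"; returns a dict with "frame" (400x640x3 uint8, blue, green, red), "range_z" (400x640 float32, mm along the optical axis (not along the pixel's ray), 0 where there is no reading), "vertical_fov" (degrees; the focal length in pixels is half the picture's height over the tangent of half this angle, whatever the lens; pixels are square), "cx", "cy" (the principal point, pixels), "rvec" (rotation vector, rad) and "tvec" (3), from world to camera coordinates, as OpenCV has them. Camera axes: x right, y down, z forward; pixel columns grow to the right and rows downward; lengths in mm; the calibration is good to about 2 mm. A picture is of the moment at which its call begins.
- order.close_job(): hands the job in, once; it reports no verdict.
Trained networks look in the newest picture that a camera, given by its name, has taken for a name from the list of things; names that differ only in an ending like _2 or _b are one class to them, and where a whole thing is asked for, a point or a joint stands for the part that bears it (a point fixed in the world has none). Each returns a list of dicts, best first, with "conf" (0 to 1); they miss things now and then, are a little off and sometimes report something else, mostly with a low value. They report only what shows in the picture. A call takes as long as a camera call. They do not tell look-alikes from the thing itself.
- viewer.boxes_of(name, camera): "extent" ([left, top, right, bottom] in pixels, round what is visible of it).
The state is a dict: "t": time; "joint_positions": joint angles; "joint_vel": joint speeds; "joint_torque": joint torques, N m; "tool_pos": TCP position; "tool_rot": TCP orientation; "contact_force": force on the tool from outside, world axes, zero at the start; "moment": the same for the moment, N m; "width": opening from 0.0 (shut) to 1.0 (fully open).
Only numpy, scipy, OpenCV 4.12 (cv2) and the standard library are available. Lean on these libraries where they do the work, as an engineer would, in place of code of your own. Each camera call takes 0.05 s, during which the arm holds its last target. There are 200 camera calls.

## Working session

There is one attempt and no reset: what is moved stays moved. The work goes in short steps, Python scripts to look and compute and a tool call to move; the robot and the scene stay as the last step left them, time stands still between calls to the robot, and variables do not carry over. Pictures are saved under pics/ and viewed, about 8 in all and at most 12, crops included, and the job is handed in when it is done.

Besides the shell and the picture viewer there is one more tool, called after "Call:" by a JSON object that holds its "method" and its "body", one argument or row to a line. arm_command: Moves the arm, as the interface text tells. Its arguments: {"type":"object","properties":{"targets":{"type":"array"},"grip_force":{"type":"number"}},"required":["targets"]}

```bash
mkdir -p pics
cat > h.py <<'E'
import numpy as np, cv2
from rig import robot, viewer, order
def grab(n):
    g=viewer.grab_frame(n); h=g["frame"].shape[0]
    g["f"]=h/2/np.tan(np.radians(g["vertical_fov"])/2); g["R"]=cv2.Rodrigues(np.array(g["rvec"],float))[0]; g["t"]=np.array(g["tvec"],float).ravel(); return g
def cloud(g):
    z=g["range_z"]; v,u=np.mgrid[:z.shape[0],:z.shape[1]]
    p=np.stack([(u-g["cx"])/g["f"]*z,(v-g["cy"])/g["f"]*z,z],-1)
    w=(p-g["t"])@g["R"]; w[z<=0]=np.nan; return w
def ray_z(g,u,v,z):
    d=np.array([(u-g["cx"])/g["f"],(v-g["cy"])/g["f"],1])@g["R"]; c=-g["t"]@g["R"]
    return c+d*(z-c[2])/d[2]
E
cat > a.py <<'E'
from h import *
s=robot.sense(); print({k:np.round(v,3) for k,v in s.items()}, robot.grip_depth)
for n in ["scene","side","wrist"]:
    g=grab(n); cv2.imwrite(f"pics/{n}0.png",g["frame"]); np.savez(f"pics/{n}0.npz",**g)
    print(n,np.round(-g["t"]@g["R"]),g["f"])
    for o in ["white_vial","black_vial_1","green_vial","waste_bin","push_bar"]:
        print(o,[(np.round(b["extent"]).astype(int).tolist(),round(b["conf"],2)) for b in viewer.boxes_of(o,n)])
a=cv2.imread("pics/scene0.png");b=cv2.imread("pics/side0.png")
E
python3 a.py
```

```text
{'t': np.float64(0.0), 'joint_positions': array([ 61.039,   5.262,  70.581,   0.   , 104.268,  -3.249]), 'joint_vel': array([ 0.045, -0.16 , -0.062, -0.131,  0.024,  0.015]), 'joint_torque': array([ 0.0000e+00, -4.4643e+01, -4.0646e+01,  7.0000e-02,  2.9000e-02,
       -0.0000e+00]), 'tool_pos': array([260.166, 540.323, 221.522]), 'tool_rot': array([ -93.436,   89.888, -119.148]), 'contact_force': array([-0.735, -0.509, -0.424]), 'moment': array([-0.001, -0.015,  0.02 ]), 'width': np.float64(1.0)} 18.700000000000003
scene [ 62. 309. 821.] 450.9424393270878
white_vial []
black_vial_1 [([384, 199, 395, 216], 0.63), ([367, 216, 376, 235], 0.47)]
green_vial [([351, 171, 365, 198], 0.73)]
waste_bin [([181, 209, 310, 335], 0.72), ([197, 218, 290, 283], 0.31), ([351, 175, 364, 198], 0.29)]
push_bar [([195, 219, 291, 286], 0.74)]
side [ 153. -941.  808.] 510.90951978554216
white_vial [([355, 251, 371, 267], 0.75), ([346, 230, 357, 249], 0.61)]
black_vial_1 [([319, 265, 332, 285], 0.75), ([338, 294, 353, 315], 0.53), ([356, 250, 371, 267], 0.52)]
green_vial [([385, 270, 403, 300], 0.62)]
waste_bin [([260, 103, 339, 211], 0.81)]
push_bar [([268, 108, 324, 164], 0.82)]
wrist [188. 576. 385.] 351.44133553023136
white_vial []
black_vial_1 []
green_vial []
waste_bin []
push_bar []
```

View pics/scene0.png

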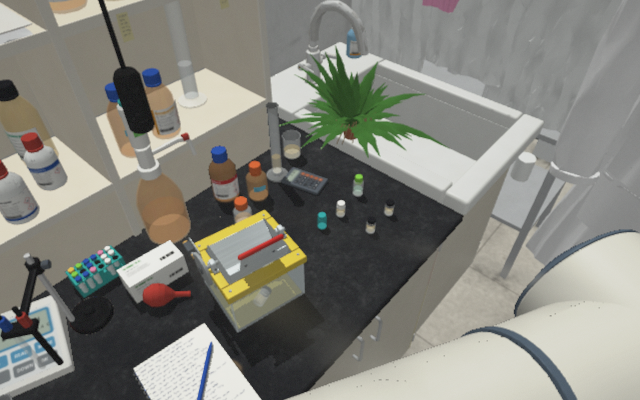

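View pics/side0.png

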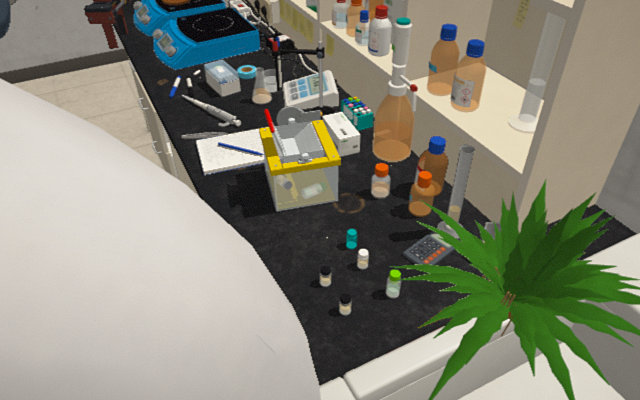

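Scene view: the white-capped vial is at (341,208), turquoise at (322,220), blacks at (370,226) and (389,208), green at (359,185), and the bin with its red bar at (262,247). In the side view the white vial is at (363,258) and the bar at (268,120).

```bash
cat > b.py <<'E'
from h import *
for n,pts in [("scene",dict(white=(341,202.5),turq=(322,213.5),b1=(370,219.5),b2=(389.5,202),green=(358.5,176))),("side",dict(white=(363,252),turq=(351.5,231.5),b1=(325.5,267.5),b2=(345.5,297),green=(394,272.5)))]:
    g=dict(np.load(f"pics/{n}0.npz")); w=cloud(g); im=g["frame"]
    for k,(u,v) in pts.items(): print(n,k,np.round(ray_z(g,u,v,61 if k=="green" else 42)), np.round(w[int(v),int(u)]))
    hsv=cv2.cvtColor(im,cv2.COLOR_BGR2HSV); H,S,V=[hsv[...,i].astype(int) for i in range(3)]
    X,Y,Z=w[...,0],w[...,1],w[...,2]
    m=((H<6)|(H>174))&(S>150)&(V>90)&(Z>170)&(Z<230)&(X>150)&(X<700)
    r=w[m]; print("bar",m.sum(),np.round(np.nanmedian(r,0)),end=" ")
    c,sz,a=cv2.minAreaRect(r[:,:2].astype(np.float32)); print(np.round(c),np.round(sz),round(a,1),"z",np.round(np.percentile(r[:,2],[2,98])))
    m=(H>20)&(H<32)&(S>150)&(V>110)&(Z>125)&(Z<140)
    r=w[m]; c,sz,a=cv2.minAreaRect(r[:,:2].astype(np.float32)); print("lid",m.sum(),np.round(c,1),np.round(sz),round(a,1),"medz",np.median(r[:,2]));print(np.round(cv2.boxPoints((c,sz,a))))
E
python3 b.py
```

```text
scene white [ 546. -329.   42.] [ 550. -333.   39.]
scene turq [ 557. -269.   42.] [ 557. -270.   43.]
scene b1 [ 458. -330.   42.] [ 459. -332.   41.]
scene b2 [ 458. -411.   42.] [ 459. -410.   42.]
scene green [ 563. -419.   61.] [ 565. -419.   60.]
bar 306 [485.   3. 205.] [551. 141.] [428.  22.] 65.7 z [200. 222.]
lid 1882 [542.6 -30.1] [173. 162.] 77.1 medz 131.28278695687112
[[ 444.  -96.]
 [ 602. -133.]
 [ 641.   36.]
 [ 483.   72.]]
side white [ 548. -328.   42.] [ 547. -329.   43.]
side turq [ 557. -265.   42.] [ 555. -265.   44.]
side b1 [ 460. -330.   42.] [ 458. -333.   48.]
side b2 [ 460. -413.   42.] [ 458. -415.   45.]
side green [ 563. -417.   61.] [ 564. -417.   61.]
bar 132 [486.   1. 209.] [551. 137.] [429.  21.] 65.8 z [202. 223.]
lid 1315 [542.4 -30.6] [178. 159.] 77.4 medz 133.53207857923786
[[ 445. -100.]
 [ 600. -135.]
 [ 639.   39.]
 [ 484.   74.]]
```

```bash
cat >> h.py <<'E'
from scipy.spatial.transform import Rotation as Ro
C=np.array([542.5,-30.3]); YAW=np.radians(-12.8)
bx=np.array([np.cos(YAW),np.sin(YAW)]); by=np.array([-bx[1],bx[0]])
def binpt(x,y=0,z=0): return np.r_[C+bx*x+by*y,z]
def pose():
    s=robot.sense(); return s, Ro.from_euler("xyz",s["tool_rot"],degrees=True).as_matrix(), np.array(s["tool_pos"])
E
cat > c.py <<'E'
from h import *
s,R,p=pose(); print(np.round(R,3)); 
ty=R[:,1]; by3=np.r_[by,0]
# turn about tool x bringing tool y to +-by
for sg in (1,-1): print("turn",np.degrees(np.arctan2(sg*by3@R[:,2],sg*by3@R[:,1])))
for n,t in dict(vial=np.array([547,-329,280]),rel=binpt(-7,0,121),bar=binpt(-62,0,202)).items(): print(n,np.round(t),np.round((t-p)@R,1))
for n in ("scene","side"):
    g=dict(np.load(f"pics/{n}0.npz")); w=cloud(g); im=g["frame"]
    hsv=cv2.cvtColor(im,cv2.COLOR_BGR2HSV); H,S,V=[hsv[...,i].astype(int) for i in range(3)]
    d=w[...,:2]-C; bxx=d@bx; byy=d@by
    m=((H<6)|(H>174))&(S>150)&(abs(w[...,2]-202)<20)&(abs(bxx)<100)&(abs(byy)<80)
    print(n,"bar bin x",np.round(np.percentile(bxx[m],[5,50,95])),"y",np.round(np.percentile(byy[m],[1,50,99])),"z",np.round(np.percentile(w[...,2][m],[5,50,95])))
    a=p[:2]; L=np.array([547,-329])-a; q=w[...,:2]-a; tt=(q@L)/(L@L); dist=abs(q[...,0]*L[1]-q[...,1]*L[0])/np.linalg.norm(L)
    for lo in np.arange(.15,1,.1):
        mm=(tt>lo)&(tt<lo+.1)&(dist<110); print(round(lo,2),np.round(np.percentile(w[...,2][mm],99)) if mm.any() else None,end="; ")
    print()
E
python3 c.py
```

```text
[[ 0.     0.434  0.901]
 [ 0.     0.901 -0.434]
 [-1.     0.    -0.   ]]
turn -12.911774283170114
turn 167.0882257168299
vial [ 547 -329  280] [ -57.4 -659.1  635.5]
rel [536. -29. 121.] [ 101.6 -393.5  495.1]
bar [482. -17. 202.] [  20.6 -405.8  441.5]
scene bar bin x [-66. -64. -60.] y [-42.   2.  45.] z [201. 205. 207.]
0.15 None; 0.25 None; 0.35 24.0; 0.45 660.0; 0.55 205.0; 0.65 206.0; 0.75 150.0; 0.85 41.0; 0.95 43.0; 
side bar bin x [-66. -62. -58.] y [-45.   0.  41.] z [205. 208. 210.]
0.15 6.0; 0.25 17.0; 0.35 25.0; 0.45 25.0; 0.55 208.0; 0.65 207.0; 0.75 147.0; 0.85 44.0; 0.95 45.0;
```

```bash
cat > d.py <<'E'
from h import *
g=dict(np.load("pics/scene0.npz")); w=cloud(g)
for u,v in [(130,95),(140,120),(115,40),(105,10),(145,150)]: print((u,v),np.round(w[v,u]))
m=(w[...,2]>215)&(w[...,0]>200)&(w[...,0]<640)&(w[...,1]>-450)&(w[...,1]<560)
v,u=np.nonzero(m); print(m.sum()); 
n,lab,st,ce=cv2.connectedComponentsWithStats(m.astype(np.uint8))
for i in range(1,n):
    if st[i,4]>5: q=w[lab==i]; print(st[i],np.round(q.min(0)),np.round(q.max(0)))
E
python3 d.py
```

```text
(130, 95) [462. 136. 584.]
(140, 120) [461. 135. 554.]
(115, 40) [470. 130. 635.]
(105, 10) [471. 130. 662.]
(145, 150) [810.  -9. 254.]
2194
[  99    0   56  134 2124] [458. 116. 536.] [480. 143. 671.]
[ 14 308  13  14  70] [635. 321. 216.] [640. 334. 241.]
```

Call:
{"method": "arm_command", "body": {
  "targets": [
    [-0.068,-0.186,0.167,-12.9,0],
    [-0.068,-0.186,0.167,-12.9,0.45],
    [-0.068,-0.186,0.167,-12.9,0.45],
    [-0.068,-0.186,0.167,-12.9,0.45],
    [-0.068,-0.186,0.167,-12.9,0.45],
    [-0.068,-0.28,0.224,-12.9,0.45],
    [-0.068,-0.375,0.281,-12.9,0.45],
    [-0.068,-0.375,0.281,-12.9,0.45],
    [-0.068,-0.375,0.281,-12.9,0.45],
    [-0.068,-0.375,0.281,-12.9,0.45]
  ]
}}

```text
t: 1.9
tool_pos: [350.5, 78.1, 291.1]
tool_rot: [-3.4, 89.9, -16.4]
contact_force: [0.7, 0.5, 0.1]
width: 0.55
```

```bash
cat > e.py <<'E'
from h import *
import sys
s,R,p=pose(); print(round(float(s["t"]),2),np.round(p,1),s["tool_rot"],np.round(s["joint_positions"]),np.round(s["contact_force"],1),s["width"])
by3=np.r_[by,0]; print("turn",round(np.degrees(np.arctan2(by3@R[:,2],by3@R[:,1])),2))
for a in sys.argv[1:]:
    t=np.array(eval(a),float); print(a,np.round(t),np.round((t-p)@R,1))
E
python3 e.py "[450,-200,290]" "[547,-329,200]"
```

```text
1.9 [350.5  78.1 291.1] [ -3.43123075  89.90437435 -16.37261398] [  7. -30.  94.  -0. 116. -70.] [0.7 0.5 0.1] 0.5503060741611189
turn -0.14
[450,-200,290] [ 450. -200.  290.] [   1.4 -248.8  159.2]
[547,-329,200] [ 547. -329.  200.] [  91.6 -352.8  282.5]
```

Call:
{"method": "arm_command", "body": {
  "targets": [
    [0,-0.125,0.08,0,0.45],
    [0,-0.249,0.159,0,0.45],
    [0,-0.249,0.159,0,0.45],
    [0,-0.249,0.159,0,0.45],
    [0,-0.249,0.159,0,0.45],
    [0.05,-0.353,0.282,0,0.45],
    [0.09,-0.353,0.282,0,0.45],
    [0.09,-0.353,0.282,0,0.45],
    [0.09,-0.353,0.282,0,0.45],
    [0.09,-0.353,0.282,0,0.45]
  ]
}}

```text
t: 2.9
tool_pos: [547.6, -328.3, 196.4]
tool_rot: [164.2, 89.7, 151.3]
contact_force: [-0.3, 0.1, 0.1]
width: 0.55
```

```bash
cat > f.py <<'E'
from h import *
import sys
g=grab("wrist"); cv2.imwrite(f"pics/{sys.argv[1]}.png",g["frame"]); np.savez(f"pics/{sys.argv[1]}.npz",**g)
s,R,p=pose(); q=g["R"]@p+g["t"]; print("TCP px",g["f"]*q[:2]/q[2]+[g["cx"],g["cy"]])
q=g["R"]@np.array([547,-329,42])+g["t"]; print("vial px",g["f"]*q[:2]/q[2]+[g["cx"],g["cy"]])
E
python3 e.py "[547,-329,200]"; python3 f.py wrist1
```

```text
2.9 [ 547.6 -328.3  196.4] [164.20318609  89.74411688 151.28388052] [ -34.   11.   67.   -0.  102. -111.] [-0.3  0.1  0.1] 0.5495563240982978
turn -0.12
[547,-329,200] [ 547. -329.  200.] [-3.6 -0.8 -0.5]
TCP px [315.02265766 256.03431182]
vial px [316.14145117 182.72196311]
```

View pics/wrist1.png

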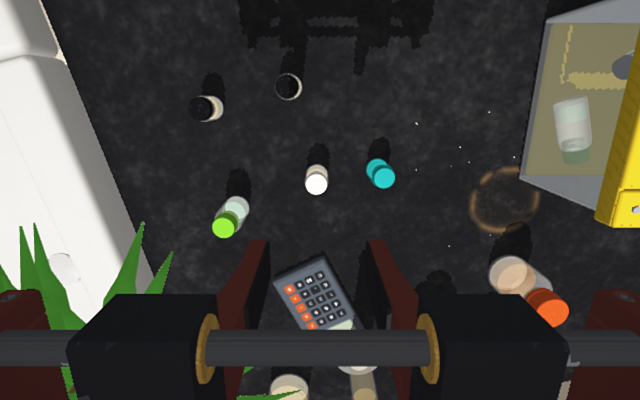

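Wrist view: the white cap is at (316,183), exactly where predicted. Turquoise is at (381,175) and green at (224,227). Plant leaves show at the lower left, so I'll check they're clear of the gripper body.

```bash
cat > g.py <<'E'
from h import *
for n in ("scene","side"):
    g=dict(np.load(f"pics/{n}0.npz")); w=cloud(g); d=w[...,:2]-[547,-329]; a=d@bx; b=d@by; z=w[...,2]
    m=(abs(a)<100)&(abs(b)<125)&(z>70)&(z<450); print(n,m.sum())
    for q in np.c_[a[m],b[m],z[m]][::20]: print(np.round(q))
    m=(w[...,0]>600)&(abs(w[...,0]-700)<150)&(abs(w[...,1]+450)<200)&(z>60)&(z<400); print("plant min x",np.round(np.percentile(w[m],[1,50,99],axis=0)) if m.any() else None)
E
python3 g.py
```

```text
scene 45
[  99. -123.  190.]
[  63. -105.  203.]
[  46. -120.  106.]
plant min x [[ 604. -646.   63.]
 [ 732. -535.  140.]
 [ 838. -317.  240.]]
side 99
[ 88. -43. 202.]
[  64. -103.  203.]
[  81. -111.  199.]
[  82. -117.  198.]
[  92. -121.  194.]
plant min x [[ 604. -648.   69.]
 [ 727. -572.  155.]
 [ 841. -257.  247.]]
```

Call:
{"method": "arm_command", "body": {
  "targets": [
    [0.05,-0.001,0,0,0.45],
    [0.1,-0.001,0,0,0.45],
    [0.145,-0.001,0,0,0.45],
    [0.17,-0.001,0,0,0.45],
    [0.185,-0.001,0,0,0.45],
    [0.185,-0.001,0,0,0.45]
  ]
}}

```text
t: 3.55
tool_pos: [546.2, -326.0, 13.7]
tool_rot: [158.3, 89.8, 145.5]
contact_force: [-0.2, -0.1, 0.6]
width: 0.55
```

```bash
python3 e.py "[547,-329,5]"
```

```text
3.55 [ 546.2 -326.    13.7] [158.33874172  89.79328274 145.53717839] [ -34.   14.   82.    0.   84. -111.] [-0.2 -0.1  0.6] 0.5502147896744588
turn -0.0
[547,-329,5] [ 547. -329.    5.] [ 8.7 -2.8  1.5]
```

Call:
{"method": "arm_command", "body": {
  "targets": [
    [0.008,-0.003,0.001,0,0.45],
    [0.008,-0.003,0.001,0,0.45],
    [0.008,-0.003,0.001,0,0.8],
    [0.008,-0.003,0.001,0,0.8],
    [0.008,-0.003,0.001,0,0.8],
    [0.008,-0.003,0.001,0,0.8],
    [0.008,-0.003,0.001,0,0.8]
  ],
  "grip_force": 12
}}

```text
t: 4.25
tool_pos: [547.9, -330.2, 8.2]
tool_rot: [-19.6, 90.0, -32.4]
contact_force: [-0.9, 0.5, 2.3]
width: 0.25
```

Call:
{"method": "arm_command", "body": {
  "targets": [
    [-0.03,0,0,0,0.9],
    [-0.08,0,0,0,0.9],
    [-0.13,0,0,0,0.9],
    [-0.18,0,0,0,0.9],
    [-0.22,0,0,0,0.9],
    [-0.25,0,0,0,0.9],
    [-0.25,0,0,0,0.9]
  ]
}}

```text
t: 4.95
tool_pos: [548.6, -330.8, 264.2]
tool_rot: [-21.7, 89.4, -34.6]
contact_force: [0.0, -1.3, 0.1]
width: 0.251
```

```bash
python3 e.py "binpt(-7,0,260)"
```

```text
4.95 [ 548.6 -330.8  264.2] [-21.74402281  89.44048714 -34.55955924] [ -34.   12.   59.   -0.  109. -111.] [ 0.  -1.3  0.1] 0.25089055599353594
turn -0.01
binpt(-7,0,260) [536. -29. 260.] [  2.4 291.7 -79.6]
```

Call:
{"method": "arm_command", "body": {
  "targets": [
    [0,0.04,-0.011,0,0.9],
    [0,0.085,-0.023,0,0.9],
    [0,0.13,-0.036,0,0.9],
    [0,0.175,-0.048,0,0.9],
    [0,0.22,-0.06,0,0.9],
    [0,0.26,-0.071,0,0.9],
    [0,0.292,-0.08,0,0.9],
    [0,0.292,-0.08,0,0.9],
    [0,0.292,-0.08,0,0.9],
    [0,0.292,-0.08,0,0.9]
  ]
}}

```text
t: 5.95
tool_pos: [534.2, -28.5, 256.6]
tool_rot: [-152.1, 89.9, -165.0]
contact_force: [0.3, 0.1, -0.8]
width: 0.254
```

```bash
python3 e.py "binpt(-7,0,121)"; python3 f.py wrist2;python3 - <<'E'
from h import *
for n in ("side",):
    g=grab(n); w=cloud(g); im=g["frame"]; cv2.imwrite("pics/side2.png",cv2.resize(im[60:260,200:420],None,fx=3,fy=3))
E
```

```text
5.95 [534.2 -28.5 256.6] [-152.11570088   89.91983872 -164.98117728] [ -7.  -4.  77.  -0. 108. -84.] [ 0.3  0.1 -0.8] 0.25374527144087056
turn -0.07
binpt(-7,0,121) [536. -29. 121.] [135.6   0.2   1.6]
TCP px [316.69950822 257.80780495]
vial px [ 67.37049149 236.33708572]
```

View pics/wrist2.png

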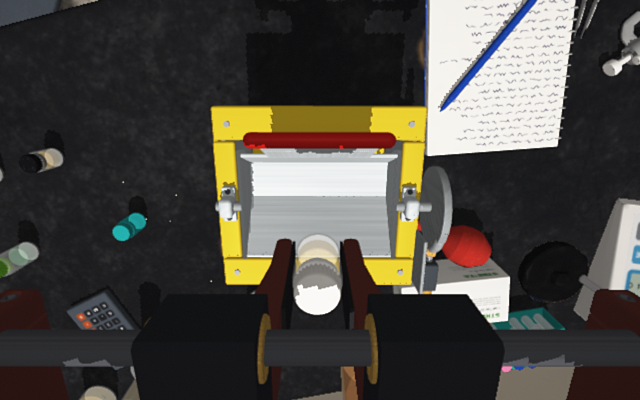

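View pics/side2.png

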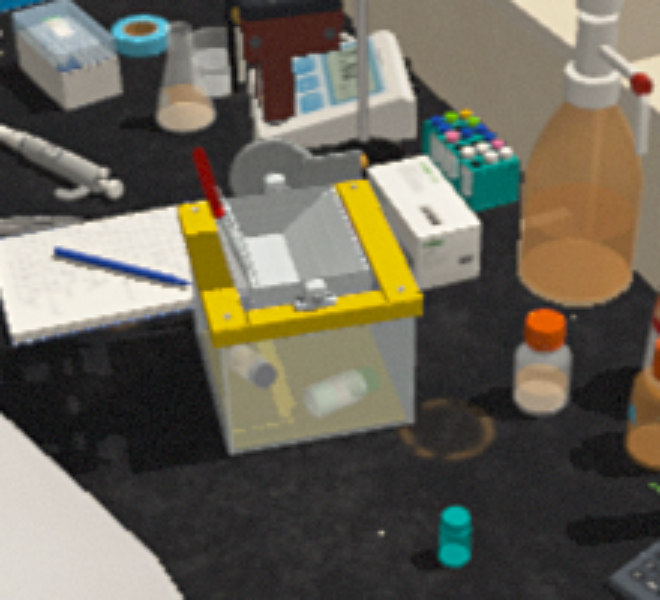

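Wrist view: the vial is held at (318,275) and centred on the trough along y (249–390). The red bar is at row 140 and the cup is home. The side view shows nothing in the way, so I'm lowering.

Call:
{"method": "arm_command", "body": {
  "targets": [
    [0.04,0,0.001,0,0.9],
    [0.075,0,0.002,0,0.9],
    [0.1,0,0.002,0,0.9],
    [0.115,0,0.002,0,0.9],
    [0.125,0,0.002,0,0.9],
    [0.131,0,0.002,0,0.9],
    [0.131,0,0.002,0,0.9]
  ]
}}

```text
t: 6.75
tool_pos: [536.4, -28.3, 126.8]
tool_rot: [-4.5, 90.0, -17.3]
contact_force: [0.9, -0.4, -0.2]
width: 0.252
```

```bash
python3 e.py "binpt(-7,0,122)"
```

```text
6.75 [536.4 -28.3 126.8] [ -4.50620184  89.98890264 -17.34123975] [ -7.  -4.  90.  -0.  95. -84.] [ 0.9 -0.4 -0.2] 0.2524221166331837
turn -0.04
binpt(-7,0,122) [536. -29. 122.] [ 4.8 -0.6 -0.6]
```

Call:
{"method": "arm_command", "body": {
  "targets": [
    [0.004,0,0,0,0.9],
    [0.004,0,0,0,0.9],
    [0.004,0,0,0,0.45],
    [0.004,0,0,0,0.45],
    [0.004,0,0,0,0.45],
    [0.004,0,0,0,0.45],
    [-0.02,0,0,0,0.45],
    [-0.06,0,0,0,0.45],
    [-0.11,0,0,0,0.45],
    [-0.15,0,0,0,0.45]
  ]
}}

```text
t: 7.75
tool_pos: [536.2, -28.0, 279.4]
tool_rot: [6.1, 89.9, -6.8]
contact_force: [0.7, -0.2, -0.0]
width: 0.549
```

```bash
python3 f.py wrist3; python3 e.py "binpt(-85,0,275)" "binpt(-85,0,195)"
```

```text
TCP px [317.35036665 266.52931738]
vial px [ 78.62800373 226.90385185]
7.8 [537.3 -28.2 287. ] [ 6.13915552 89.31086292 -6.67354869] [ -7.  -4.  73.  -0. 110. -84.] [-3.2  0.3  4.4] 0.5522706195525994
turn -0.01
binpt(-85,0,275) [460. -11. 275.] [ 11.   -1.  -79.6]
binpt(-85,0,195) [460. -11. 195.] [ 91.   -1.1 -80.6]
```

View pics/wrist3.png

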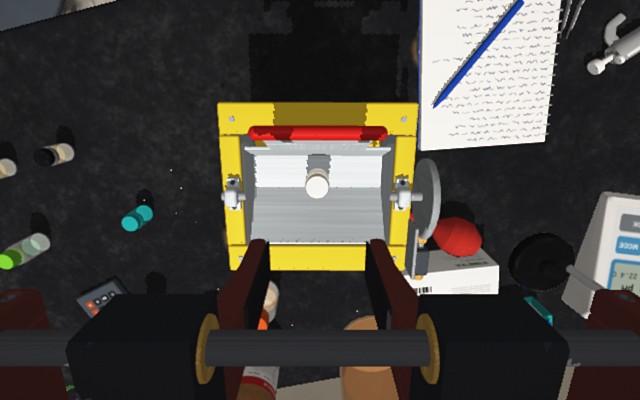

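Wrist view: the vial stands in the cup with its cap at (317,184), and the cup is still home. Next I close the fingers and drop behind the bar.

Call:
{"method": "arm_command", "body": {
  "targets": [
    [0,0,-0.03,0,1],
    [0,0,-0.06,0,1],
    [0,0,-0.085,0,1],
    [0,0,-0.085,0,1],
    [0.04,0,-0.085,0,1],
    [0.07,0,-0.085,0,1],
    [0.082,0,-0.085,0,1],
    [0.082,0,-0.085,0,1],
    [0.082,0,-0.085,0,1]
  ]
}}

```text
t: 8.7
tool_pos: [454.0, -9.3, 195.8]
tool_rot: [6.4, 89.9, -6.4]
contact_force: [0.8, -0.3, 0.1]
width: 0.008
```

```bash
cat > k.py <<'E'
from h import *
s,R,p=pose()
for th in [-.25,0,.2,.4,.6,.8,1,1.2,1.4,1.6,1.7]:
    t0=max(th,0); c,q=np.cos(t0),np.sin(t0); x=-62*c+60*q; z=142+62*q+60*c
    dz=-8+10*min(1,t0/1.2); X=x-15+(0 if th>=0 else -5)
    print(th,np.round((binpt(X,0,z+dz)-p)@R,0),round(z+dz))
E
python3 e.py; python3 k.py
```

```text
8.7 [454.   -9.3 195.8] [ 6.42092255 89.93028215 -6.39550068] [ -5. -18.  95.  -0. 103. -83.] [ 0.8 -0.3  0.1] 0.007702304416360527
turn -0.02
-0.25 [ 2. -1.  9.] 194
0 [ 2. -1. 14.] 194
0.2 [-11.  -1.  27.] 207
0.4 [-21.  -1.  42.] 217
0.6 [-28.  -1.  59.] 224
0.8 [-31.  -1.  76.] 227
1 [-31.  -1.  93.] 227
1.2 [-28.  -1. 109.] 224
1.4 [-19.  -1. 125.] 215
1.6 [ -8.  -1. 138.] 204
1.7 [ -2.  -1. 143.] 198
```

Call:
{"method": "arm_command", "body": {
  "targets": [
    [0.002,-0.001,0.009,0,1],
    [0.002,-0.001,0.015,0,1],
    [-0.005,-0.001,0.021,0,1],
    [-0.011,-0.001,0.027,0,1],
    [-0.021,-0.001,0.042,0,1],
    [-0.028,-0.001,0.059,0,1],
    [-0.031,-0.001,0.076,0,1]
  ]
}}

```text
t: 9.4
tool_pos: [527.6, -27.1, 226.3]
tool_rot: [179.1, 89.9, 166.3]
contact_force: [-6.8, 2.1, -1.5]
width: 0.004
```

```bash
python3 k.py | tail -6
```

```text
0.8 [-1.  0.  0.] 227
1 [-1.  0. 17.] 227
1.2 [ 3.  0. 34.] 224
1.4 [11.  0. 49.] 215
1.6 [22.  0. 62.] 204
1.7 [28.  0. 68.] 198
```

Call:
{"method": "arm_command", "body": {
  "targets": [
    [-0.001,0,0.017,0,1],
    [0.003,0,0.034,0,1],
    [0.011,0,0.049,0,1],
    [0.022,0,0.062,0,1],
    [0.025,0,0.065,0,1],
    [0.025,0,0.065,0,1],
    [0.025,0,0.065,0,1],
    [0.025,0,0.065,0,1],
    [0.025,0,0.065,0,1],
    [0.025,0,0.065,0,1]
  ]
}}

```text
t: 10.4
tool_pos: [589.7, -41.4, 201.2]
tool_rot: [-164.8, 89.9, -177.6]
contact_force: [-5.3, 0.2, 0.9]
width: 0.007
```

```bash
python3 e.py
python3 - <<'E'
from h import *
g=grab("scene"); a=cv2.resize(g["frame"][150:350,160:330],None,fx=2.3,fy=2.3)
h=grab("side"); b=cv2.resize(h["frame"][80:280,240:410],None,fx=2.3,fy=2.3)
cv2.imwrite("pics/push.png",np.hstack([a,b]))
E
```

```text
10.4 [589.7 -41.4 201.2] [-164.77132216   89.92104008 -177.58798106] [ -7.   4.  74.  -0. 102. -84.] [-5.3  0.2  0.9] 0.007079370809821784
turn -0.02
```

View pics/push.png

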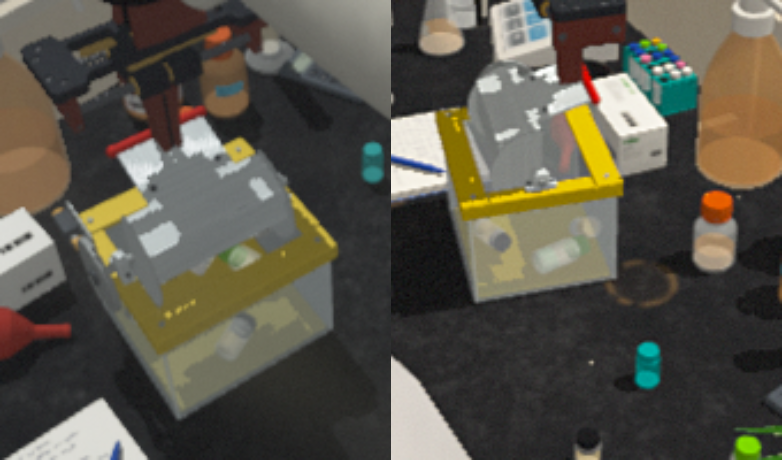

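The cup is tipped to about 1.6 rad by the bar. In the side part a new vial is faintly visible inside the tub at (585,228). I'll hold a bit longer, then lift away.

Call:
{"method": "arm_command", "body": {
  "targets": [
    [0.003,0,0.003,0,1],
    [0.003,0,0.003,0,1],
    [0.003,0,0.003,0,1],
    [0.003,0,0.003,0,1],
    [0.003,0,0.003,0,1],
    [0,0,0,0,1],
    [-0.04,0,-0.003,0,1],
    [-0.085,0,-0.003,0,1],
    [-0.12,0,-0.003,0,1],
    [-0.12,0,-0.003,0,1]
  ]
}}

```text
t: 11.5
tool_pos: [589.0, -40.9, 328.5]
tool_rot: [5.3, 89.2, -7.5]
contact_force: [-0.9, 0.2, 1.4]
width: 0.004
```

Call:
{"method": "arm_command", "body": {
  "targets": [
    [0,0,-0.02,0,1],
    [0,0,-0.04,0,1],
    [0,0,-0.04,0,1],
    [0,0,-0.04,0,1],
    [0,0,-0.04,0,1],
    [0,0,-0.04,0,1],
    [0,0,-0.04,0,1],
    [0,0,-0.04,0,1],
    [0,0,-0.04,0,1],
    [0,0,-0.04,0,1]
  ]
}}

```text
t: 12.5
tool_pos: [548.8, -31.9, 320.6]
tool_rot: [-162.5, 90.0, -175.3]
contact_force: [-0.5, -1.2, 0.7]
width: 0.004
```

```bash
python3 e.py
python3 - <<'E'
from h import *
g=grab("wrist"); cv2.imwrite("pics/wrist4.png",g["frame"])
h=grab("side"); w=cloud(h); b=cv2.resize(h["frame"][80:330,240:420],None,fx=2.3,fy=2.3)
a=cv2.resize(g["frame"],None,fx=.6,fy=.6); c=np.zeros((b.shape[0],a.shape[1],3),np.uint8); c[:a.shape[0]]=a
cv2.imwrite("pics/final.png",np.hstack([c,b]))
hsv=cv2.cvtColor(h["frame"],cv2.COLOR_BGR2HSV); H,S=hsv[...,0].astype(int),hsv[...,1]
d=w[...,:2]-C; bxx=d@bx; byy=d@by
m=((H<6)|(H>174))&(S>150)&(abs(w[...,2]-202)<30)&(abs(bxx)<100)&(abs(byy)<80)
print("bar bin x",np.round(np.percentile(bxx[m],[5,50,95])),"z",np.round(np.percentile(w[...,2][m],[5,50,95])))
E
```

```text
12.5 [548.8 -31.9 320.6] [-162.47856498   89.99531404 -175.29374318] [ -7.  -0.  66.  -0. 114. -84.] [-0.5 -1.2  0.7] 0.0043035624503339346
turn -0.02
bar bin x [-66. -62. -58.] z [204. 208. 210.]
```

View pics/final.png

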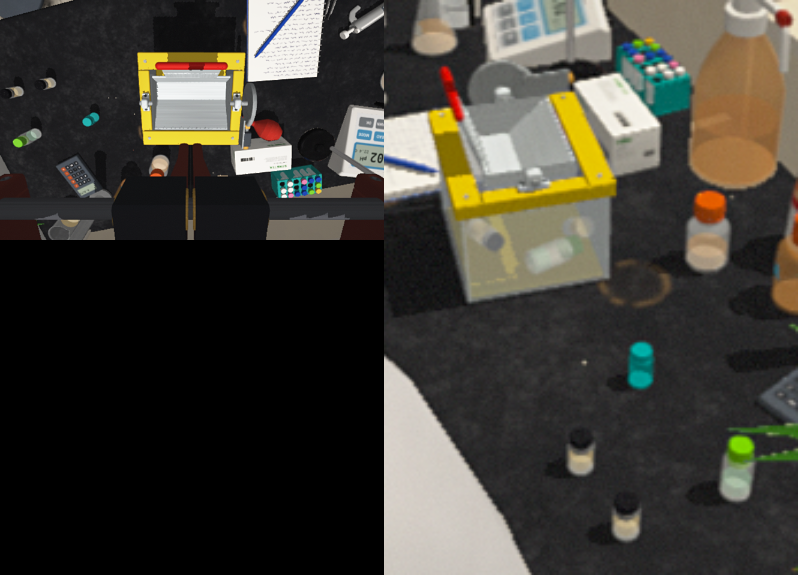

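The cup is empty and home, with the bar back at bin x -62 as at the start. The vial is visible in the tub at (578,228), and the other vials are all still standing. I'm handing in.

```bash
python3 -c "
from rig import order; print(order.close_job())"
```

```text
the job is handed in; nothing more can be done
None
```

The white-capped vial is in the waste bin and the job is handed in, at about 12.6 s of robot time. I gripped the vial, stood it in the tipping cup, pushed the cup over by the red bar to about 1.6 rad, and held it there for over 1 s. I then lifted clear so the cup could swing back by itself.

**Last checks:**
- **Cup:** it was empty, and the bar was back where it started, within a millimetre or so.
- **Vial:** a new vial is visible through the tub wall, though only faintly.
- **Other vials:** both black, the green and the turquoise vials were still standing where they were.
- **Robot:** it was clear of everything, with the contact-force reading near zero.

No check failed or disagreed.

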